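# Load a roller into the measuring stand and slide it under the reader

## Robot

A 6-joint arm with a two-finger parallel gripper is mounted at the origin on the work surface; the furniture and walls round the work are solid. World frame = base frame: x ahead of the robot, y to its left, z up, the work surface at z = 0. Lengths are in m, angles in rad, forces in N, time in s.
With the tool pointing down it reaches from about 0.275 to 1 m from the base axis. Payload 8.4 kg.
Tool frame: the origin (TCP) lies on the centre line of the jaws, within the pads' length; the fingertips stand 17 mm ahead of it and the grasp point (between the pads) lies 2 mm behind it (bot.tcp_to_tips is the y of the fingertips in the tool frame, in m); y points along the fingers, z is the direction in which the jaws open and shut, and the axes are right-handed (so a half turn about y gives the same grasp; the last joint's range is limited). The gripper opens to 85 mm and grips with 20 to 120 N. Pads are 22 mm wide; open, the fingers measure 114 mm over their backs; the gripper's body (76 mm by 85 mm) begins 54 mm behind the grasp point. The pads swing forward as they close: fully open they stand 13 mm farther back than shut.
Start: joints at [1.313, 0.353, 1.633, -0, 1.155, -0.002], TCP at [0.158, 0.605, 0.248] pointing down, gripper open.
Joint ranges: [-2.63, 2.63], [-0.92, 2.1], [0.06, 2.66], [-1.3, 4.44], [0, 2.69], [-3.02, 3.02]. Speed limits (rad/s): [2.22, 2.22, 2.79, 3.14, 3.14, 3.14].

## Interface

Orientations are given as a unit quaternion [x, y, z, w].
In Python, from workcell import bot, hand, kinematics, get_obs, vision, hand_in gives the robot as it stands. The module is installed in compiled form; this text tells all that it offers. Calls block until the motion is done:
- bot.reach(position, orientation): joint-space move of the TCP to a pose.
- bot.servo_line(position, ori=None, velocity=0.15): straight line of the TCP; ori=None keeps the orientation; velocity is the mean speed in m/s.
- bot.goto_joints(angles): joint-space move.
- hand.move_gripper(opening, strength=None): finger opening in m; strength is the grip in N (None keeps the last); returns when the fingers have stopped.
- bot.dwell(seconds).
- kinematics.solve_ik(position, orientation): joint angles nearest the present ones, or None.
- get_obs(): the state.
- vision.read_camera(name): name is "side" or "top"; returns a dict with "frame" (480x640x3 uint8, red, green, blue), "intrinsics" (3x3 intrinsics, pixels), "dist" ([k1, k2, p1, p2, k3] as OpenCV has them; the pictures are not rectified), "view" (4x4, takes a point from world to camera coordinates). Camera axes: x right, y down, z forward; pixel columns grow to the right and rows downward; lengths in m; the calibration is good to about 2 mm. A picture is of the moment at which its call begins. There is no depth.
A pose or a line that the arm cannot do raises bot.IKError and nothing moves.
- hand_in(): hands the job in, once; it reports no verdict.
The state is a dict: "time_s": time; "joint_pos": joint angles; "joint_vel": joint speeds; "joint_efforts": joint torques, N m; "position": TCP position; "orientation": TCP orientation; "wrist_force": force on the tool from outside, world axes, zero at the start; "ft_torque": the same for the moment, N m; "gripper_width": finger opening in m.
Only numpy, scipy, OpenCV 4.12 (cv2) and the standard library are available. Lean on these libraries where they do the work, as an engineer would, in place of code of your own. Each camera call takes 0.05 s, during which the arm holds its last target.

## Task

Load the blue roller for measuring: draw the slide fully out from under the reader by its black bar and lay the roller across its two V-blocks so that both steel journals lie down in the vees, the longer journal on the stand's open side, away from the column. Then push the slide all the way home again under the reader head. Do not knock the reader, and leave the black tape and the mug where they are.

Things in the scene. Friction and masses are not known exactly. Their poses are not given: they have to be found in the camera images.
- roller_mid (a point): Middle of the roller's barrel, on its axis: blue rubber barrel 30 mm thick, 60 mm long, steel journals 16 mm thick on both ends, 22 mm long on this frame's +y side, 42 mm long with a black keyway on its -y side; 0.2 kg. y is the roller's axis. Starts lying on the table behind the cable carton, axis 15 mm up, long journal to the right; it can roll. Grip it from above across the barrel.
- roller_long_end (a point): Centre of the end face of the roller's long journal, 72 mm from roller_mid along the roller's axis (the short journal ends 52 mm from it on the other side).
- roller: The roller as a whole (124 mm long); origin on the barrel's surface, so it circles the axis when the roller rolls: use roller_mid.
- reader_stand: Fixed measuring stand on four feet, left of the cable carton: grey base plate 186 x 104 mm, its top 34 mm above the table. Origin at table height under the cradle when the slide is fully out; x is the way the slide is pushed (away from the robot), y to the left, to the column's side, z up. A fixed power supply 143 mm high stands close on its left, the carton (walls 105 mm high) on its right.
- reader_arm: The reader, fixed to the stand, same frame as reader_stand: grey column at x 75 to 125, y 64 to 84 mm; arm and black head at x 74 to 132, y -31 to 84 mm, 105 to 132 mm above the table. A seated roller (barrel top at 98 mm) passes under it, one not down in the vees does not. The -y side is open: the column leaves room only for the short journal. Must not be knocked (over 10 N).
- cradle (a point): Where roller_mid belongs, moving with the slide: on a seated roller's axis midway between the two V-blocks, 83 mm above the table. Axes as reader_stand: the roller lies along y, long end to -y. V-blocks 12 mm thick, 54 mm wide, at 34 to 46 mm either side, tops at 90 mm; 90 degree grooves, 36 mm wide at the top. 4 mm play at each barrel end. Slide plate between the blocks: 54 mm above the table.
- push_bar (a point): Middle of the slide's black bar, on the robot's side, moving with the slide: round, 14 mm thick, 90 mm long along the stand's y, 75 mm before the cradle, 78 mm above the table, on two bent 8 mm rods 30 mm either side of the middle. Between the rods a finger fits down in front of the bar: 38 mm free to the slide plate's edge (54 mm high). Slide home: 42 mm from bar to reader head.
- slide (a joint): Travel of the slide in m: 0 fully out for loading, at a stop; 0.100 home under the reader, at a stop. It starts empty, 60 to 98 mm in. Moves along the stand's +x with about 2 N of friction plus 10 N per m/s, and stays where it is left. Fully out, the cradle is 74 mm short of the reader head.
- tape_1: Loose small roll of black tape, 58 mm across, 19 mm high, behind the power supply (origin under its middle). Bystander.
- mug_1: Loose yellow and blue mug, 92 mm high, behind the carton on the right (origin at its foot). Bystander.

How it is judged:
By the outcome, as a careful person would: the job done as asked, in the order asked, and still so for the second after the job is handed in, with the robot touching nothing.
It also fails if it takes over 67 s, if anything falls off the work surface, if the arm or the gripper's body presses on something with over 40 N, if the wrist force passes 120 N, or if a joint passes its speed limit or range.

## Working session

There is one attempt and no reset: what is moved stays moved. The work goes in short steps, each a Python script; the robot and the scene stay as the last script left them, time stands still between calls to the robot, and variables do not carry over. Pictures are saved under pics/ and viewed, and the job is handed in when it is done.

```bash
mkdir -p pics && python3 - <<'E'
from workcell import bot, hand, kinematics, get_obs, vision
import cv2,numpy as np
np.set_printoptions(precision=4,suppress=True)
for n in("side","top"):
    c=vision.read_camera(n); cv2.imwrite(f"pics/{n}0.png",c["frame"][:,:,::-1])
    print(n,c["intrinsics"],c["dist"]);print(np.array(c["view"])); V=np.array(c["view"]);print("cam",-V[:3,:3].T@V[:3,3])
o=get_obs();print(o);print(bot.tcp_to_tips)
E
```

```text
side [[435.5285   0.     321.6333]
 [  0.     435.5285 228.717 ]
 [  0.       0.       1.    ]] [0.0178 0.     0.     0.     0.    ]
[[-0.613   0.7901 -0.0027  0.2969]
 [ 0.5821  0.4494 -0.6776 -0.2963]
 [-0.5342 -0.417  -0.7354  1.2137]
 [ 0.      0.      0.      1.    ]]
cam [1.0028 0.4046 0.6926]
top [[574.2061   0.     313.2608]
 [  0.     574.2061 237.7603]
 [  0.       0.       1.    ]] [-0.1873  0.      0.      0.      0.    ]
[[ 0.0011 -1.     -0.0021  0.073 ]
 [-0.9953 -0.0009 -0.0967  0.5542]
 [ 0.0967  0.0022 -0.9953  1.053 ]
 [ 0.      0.      0.      1.    ]]
cam [0.4497 0.0712 1.1018]
{'time_s': 0.1, 'joint_pos': array([ 1.3126,  0.3536,  1.6341, -0.    ,  1.1552, -0.0024]), 'joint_vel': array([ 0.001 , -0.0011, -0.0016,  0.0001, -0.0021, -0.0005]), 'joint_efforts': array([ -0.0003, -60.6352, -34.2821,  -0.0001,   0.004 ,  -0.    ]), 'position': array([0.158 , 0.6043, 0.2476]), 'orientation': array([ 0.7018, -0.0902,  0.0901, -0.7009]), 'wrist_force': array([0.482 , 0.3285, 0.5116]), 'ft_torque': array([-0.0187,  0.0031,  0.0434]), 'gripper_width': 0.08563961932827777}
0.017
```

View pics/side0.png

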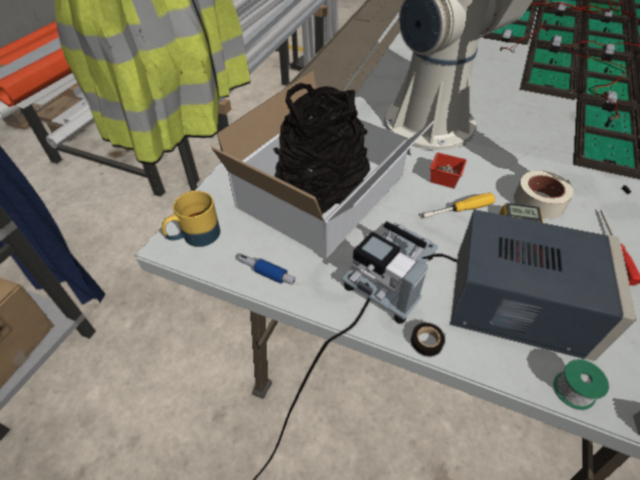

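View pics/top0.png

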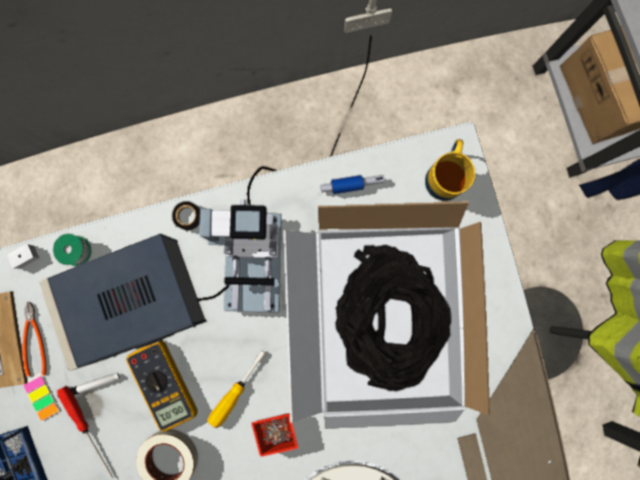

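The top view shows the roller at about (348,184), the reader head at (248,221), the bar at (252,281), the tape at (186,215) and the mug at (451,175). I'll zoom in next.

```bash
cat > h.py <<'E'
import cv2,numpy as np
np.set_printoptions(precision=4,suppress=True)
def ray(c,uv):
    p=cv2.undistortPoints(np.array(uv,float).reshape(-1,1,2),np.array(c["intrinsics"]),np.array(c["dist"])).reshape(-1,2)
    V=np.array(c["view"]);R=V[:3,:3];o=-R.T@V[:3,3]
    d=np.c_[p,np.ones(len(p))]@R
    return o,d
def onz(c,uv,z):
    o,d=ray(c,uv); return o+d*((z-o[2])/d[:,2])[:,None]
def proj(c,P):
    V=np.array(c["view"]);r,_=cv2.Rodrigues(V[:3,:3])
    return cv2.projectPoints(np.array(P,float).reshape(-1,3),r,V[:3,3],np.array(c["intrinsics"]),np.array(c["dist"]))[0].reshape(-1,2)
def crop(c,x0,y0,x1,y1,s,fn):
    im=c["frame"][y0:y1,x0:x1,::-1]; cv2.imwrite(fn,cv2.resize(im,None,fx=s,fy=s,interpolation=cv2.INTER_CUBIC))
def blue(c):
    h=cv2.cvtColor(c["frame"],cv2.COLOR_RGB2HSV)
    return cv2.inRange(h,(100,130,60),(125,255,255))
E
python3 - <<'E'
from h import *
from workcell import vision
T=vision.read_camera("top");S=vision.read_camera("side")
crop(T,170,150,400,320,3.4,"pics/t1.png");crop(S,220,200,460,360,3.3,"pics/s1.png")
for c,n in((T,'top'),(S,'side')):
    m=blue(c);k,l,st,ce=cv2.connectedComponentsWithStats(m)
    for i in range(1,k):
        if st[i,4]>60:
            ct,_=cv2.findContours((l==i).astype(np.uint8),cv2.RETR_EXTERNAL,cv2.CHAIN_APPROX_NONE)
            r=cv2.minAreaRect(ct[0]);b=cv2.boxPoints(r); print(n,st[i],ce[i],r); print(onz(c,[ce[i]],.015),onz(c,b,.015)[:,:2])
E
```

```text
top [332 176  32  17 403] [347.4491 184.0918] ((347.6189270019531, 184.08648681640625), (13.048869132995605, 31.03655242919922), 81.02737426757812)
[[0.659 0.008 0.015]] [[ 0.6668  0.0391]
 [ 0.6765 -0.0201]
 [ 0.6513 -0.0238]
 [ 0.6417  0.0352]]
top [  3 444  22  20 153] [ 14.1569 454.7451] ((14.865865707397461, 450.7926330566406), (22.27992820739746, 17.25122833251953), 65.224853515625)
[[0.1142 0.6776 0.015 ]] [[0.1335 0.7043]
 [0.1524 0.6664]
 [0.112  0.6471]
 [0.0926 0.6848]]
top [ 14 471  21   9 127] [ 24.1181 476.0079] ((24.0, 475.0), (20.0, 8.0), -0.0)
[[0.0712 0.6572 0.015 ]] [[0.0618 0.6817]
 [0.0792 0.6803]
 [0.0844 0.6336]
 [0.0673 0.6347]]
side [254 260  32  22 375] [268.96  269.952] ((268.8782043457031, 269.88385009765625), (30.125141143798828, 13.09325885772705), 25.201122283935547)
[[0.6594 0.0062 0.015 ]] [[ 0.6781 -0.0202]
 [ 0.6499 -0.0321]
 [ 0.6408  0.032 ]
 [ 0.6685  0.0421]]
```

View pics/t1.png

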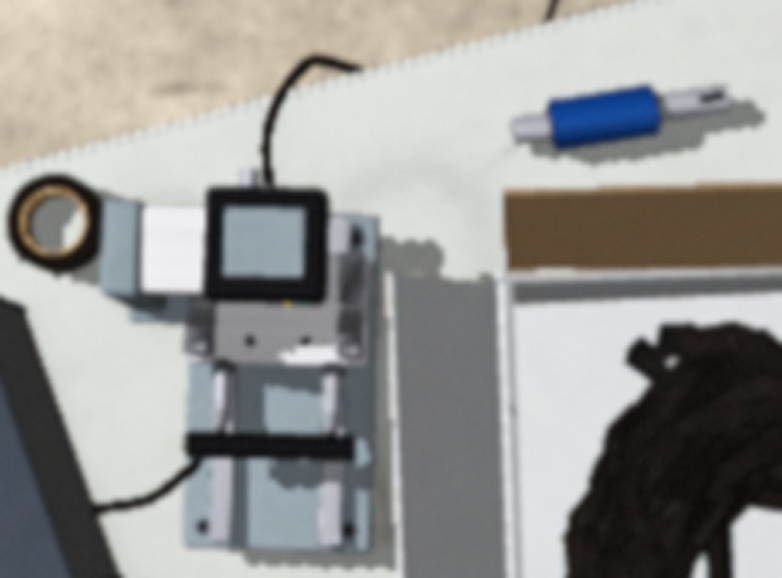

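View pics/s1.png

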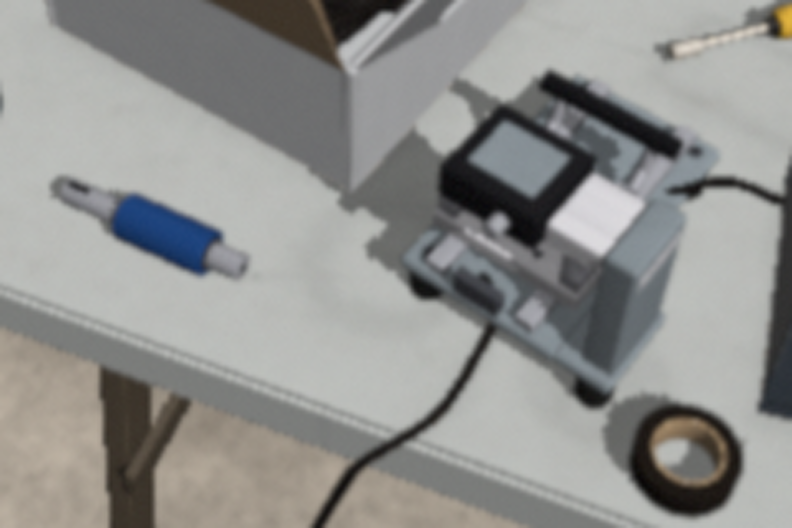

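The roller's keyed long end points to -y, its barrel is at about (0.659, 0.007), and the two views agree. Next I'll measure the stand, the bar and the flap clearance.

```bash
cat >> h.py <<'E'
def tri(c1,u1,c2,u2):
    o1,d1=ray(c1,[u1]);o2,d2=ray(c2,[u2]);d1=d1[0]/np.linalg.norm(d1);d2=d2[0]/np.linalg.norm(d2)
    s=np.linalg.lstsq(np.c_[d1,-d2],o2-o1,rcond=None)[0]
    a=o1+s[0]*d1;b=o2+s[1]*d2; return (a+b)/2,np.linalg.norm(a-b)
def bar(c,roi):
    x0,y0,x1,y1=roi
    g=c["frame"][y0:y1,x0:x1].max(2)
    m=(g<55).astype(np.uint8)
    k,l,st,ce=cv2.connectedComponentsWithStats(m); i=1+np.argmax(st[1:,4])
    ct,_=cv2.findContours((l==i).astype(np.uint8),cv2.RETR_EXTERNAL,cv2.CHAIN_APPROX_NONE)
    (cx,cy),wh,a=cv2.minAreaRect(ct[0]); b=cv2.boxPoints(((cx,cy),wh,a))+[x0,y0]
    # midpoints of short sides
    e=[(b[j]+b[(j+1)%4])/2 for j in range(4)]
    L=[np.linalg.norm(b[j]-b[(j+1)%4]) for j in range(4)]
    ends=[e[0],e[2]] if L[0]<L[1] else [e[1],e[3]]
    return np.array(sorted(ends,key=lambda p:p[0])),wh
E
python3 - <<'E'
from h import *
from workcell import vision
T=vision.read_camera("top");S=vision.read_camera("side")
t,w=bar(T,(222,270,280,292)); s,w2=bar(S,(380,218,432,250))
print("bar",t,w,s,w2); print(onz(T,t,.078),onz(S,s,.078))
print("tri L",tri(T,t[0],S,s[1]),"R",tri(T,t[1],S,s[0]))
f=lambda p:(p[0]/3.4+170,p[1]/3.4+150); g=lambda p:(p[0]/3.3+220,p[1]/3.3+200)
# base plate corners z=.034
print("plate front L,R, back R",onz(T,[f((183,545)),f((369,550)),f((378,215))],.034))
print("plate side: ",onz(S,[g((405,250)),g((610,388)),g((718,155))],.034))
print("head top corners T (z.132) rearL,rearR,frR,frL",onz(T,[f((207,188)),f((328,190)),f((325,302)),f((205,300))],.132))
print("column outer T z.132",onz(T,[f((100,198)),f((100,290))],.132))
print("flap corner",tri(T,f((505,190)),S,g((325,45))), "box corner",tri(T,f((505,270)),S,g((348,75))))
print("flap edge T z .12/.15",onz(T,[f((505,190)),f((780,184))],.12),onz(T,[f((505,190)),f((780,184))],.15))
print("PSU z.143",onz(T,[(165,237),(205,320)],.143))
# roller ends
print("ends T",onz(T,[f((514,131)),f((732,97))],.015),"S",onz(S,[g((245,265)),g((55,183))],.015))
E
```

```text
bar [[221.3234 284.3612]
 [272.9006 278.1719]] (11.5968017578125, 51.94731521606445) [[384.7433 223.6125]
 [424.5649 244.9455]] (45.175846099853516, 6.422210216522217)
[[0.4653 0.2378 0.078 ]
 [0.4767 0.1453 0.078 ]] [[0.471  0.1447 0.078 ]
 [0.4722 0.2321 0.078 ]]
tri L (array([0.4671, 0.2346, 0.0748]), np.float64(0.008195335691548745)) R (array([0.476 , 0.1459, 0.0831]), np.float64(0.0022040423121349687))
plate front L,R, back R [[0.4177 0.2398 0.034 ]
 [0.4156 0.1378 0.034 ]
 [0.5996 0.1339 0.034 ]]
plate side:  [[0.5948 0.1357 0.034 ]
 [0.6015 0.273  0.034 ]
 [0.4232 0.2425 0.034 ]]
head top corners T (z.132) rearL,rearR,frR,frL [[0.5997 0.2146 0.132 ]
 [0.5986 0.1534 0.132 ]
 [0.542  0.1543 0.132 ]
 [0.543  0.2147 0.132 ]]
column outer T z.132 [[0.5947 0.2692 0.132 ]
 [0.548  0.2682 0.132 ]]
flap corner (array([0.5915, 0.0694, 0.1566]), np.float64(0.01167230594765857)) box corner (array([0.5602, 0.0658, 0.1044]), np.float64(0.0037867377936906177))
flap edge T z .12/.15 [[ 0.6004  0.0643  0.12  ]
 [ 0.6039 -0.0761  0.12  ]] [[ 0.5958  0.0645  0.15  ]
 [ 0.5992 -0.0716  0.15  ]]
PSU z.143 [[0.5439 0.3254 0.143 ]
 [0.4044 0.2543 0.143 ]]
ends T [[ 0.6503  0.0585  0.015 ]
 [ 0.6702 -0.0653  0.015 ]] S [[ 0.6482  0.0611  0.015 ]
 [ 0.6721 -0.0696  0.015 ]]
```

```bash
python3 - <<'E'
from h import *
T={"frame":cv2.imread("pics/top0.png")[:,:,::-1]};S={"frame":cv2.imread("pics/side0.png")[:,:,::-1]}
crop(S,200,60,440,240,3.3,"pics/s2.png");crop(T,270,180,510,350,3.3,"pics/t2.png")
E
```

```text
(no output)
```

View pics/s2.png

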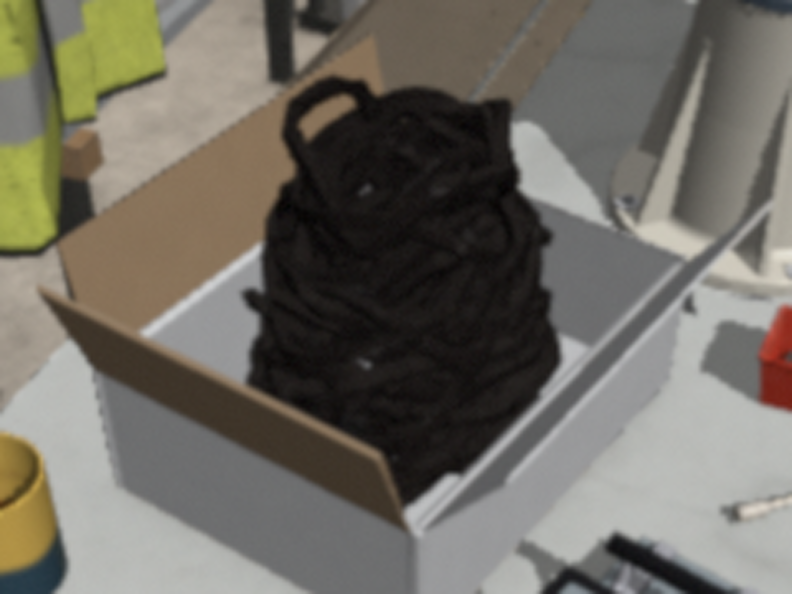

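View pics/t2.png

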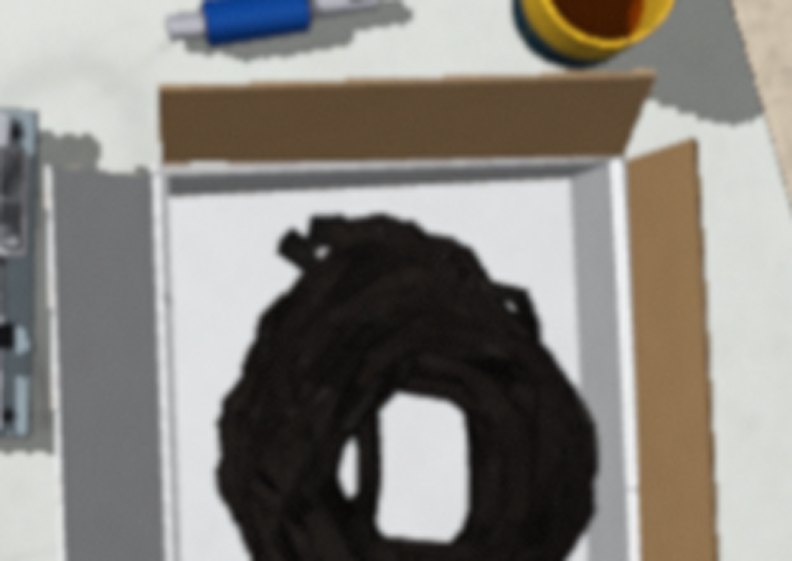

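```bash
python3 - <<'E'
from h import *
from workcell import vision
T=vision.read_camera("top");S=vision.read_camera("side")
f=lambda p:(p[0]/3.3+270,p[1]/3.3+180); g=lambda p:(p[0]/3.3+200,p[1]/3.3+60)
for n,a,b in(("rear flap L",(160,87),(378,455)),("rear flap R",(655,70),(42,288)),("left flap near",(50,168),(505,482)),("box corner rear L",(160,163),(410,525)),("boxRR",(622,158),(100,370))):
    print(n,tri(T,f(a),S,g(b)))
print(onz(T,[f((50,168)),f((65,560))],.12),onz(T,[f((50,168)),f((65,560))],.105))
E
```

```text
rear flap L (array([0.5887, 0.0655, 0.1887]), np.float64(0.0015108412453948257))
rear flap R (array([ 0.5969, -0.1782,  0.1873]), np.float64(0.0053404535117149024))
left flap near (array([0.5509, 0.1194, 0.1724]), np.float64(0.000874709453804627))
box corner rear L (array([0.5601, 0.0647, 0.1132]), np.float64(0.000822323406778122))
boxRR (array([ 0.5636, -0.1829,  0.1013]), np.float64(0.0034908859037579044))
[[0.5569 0.1218 0.12  ]
 [0.354  0.1132 0.12  ]] [[0.5585 0.1225 0.105 ]
 [0.3525 0.1138 0.105 ]]
```

```bash
cat >> h.py <<'E'
from scipy.spatial.transform import Rotation as Ro
SY=-0.02
U=np.array([np.cos(SY),np.sin(SY),0]); W=np.array([-np.sin(SY),np.cos(SY),0])
def quat(a,sgn=1):
    z=sgn*np.array([np.cos(a),np.sin(a),0]); y=np.array([0,0,-1.]); x=np.cross(y,z)
    return Ro.from_matrix(np.c_[x,y,z]).as_quat()
def st(o=None):
    from workcell import get_obs
    o=get_obs(); print("t%.2f"%o["time_s"],"p",o["position"],"F",o["wrist_force"],"g%.4f"%o["gripper_width"],flush=True); return o
E
python3 - <<'E'
from h import *
from workcell import bot,hand,kinematics,get_obs
o=get_obs(); print(Ro.from_quat(o["orientation"]).as_matrix())
for p,a in(((.4716,.188,.25),SY),((.4716,.188,.08),SY),((.38,.19,.08),SY),((.659,.007,.02),.165),((.659,.007,.25),.165),((.4675,.21,.2),SY)):
    for s in(1,-1): print(p,s,kinematics.solve_ik(np.array(p),quat(a,s)))
E
```

```text
[[ 0.9675 -0.0001  0.253 ]
 [-0.253  -0.0003  0.9675]
 [ 0.     -1.     -0.0003]]
(0.4716, 0.188, 0.25) 1 [ 0.3764  0.1681  1.8784 -0.      1.0951  0.3964]
(0.4716, 0.188, 0.25) -1 [ 0.3764  0.1681  1.8784 -0.      1.0951 -2.7452]
(0.4716, 0.188, 0.08) 1 [ 0.3764  0.4077  2.0127 -0.      0.7212  0.3964]
(0.4716, 0.188, 0.08) -1 [ 0.3764  0.4077  2.0127 -0.      0.7212 -2.7452]
(0.38, 0.19, 0.08) 1 [ 0.4601  0.3096  2.1839 -0.      0.6481  0.4801]
(0.38, 0.19, 0.08) -1 [ 0.4601  0.3096  2.1839 -0.      0.6481 -2.6615]
(0.659, 0.007, 0.02) 1 [ 0.0083  0.6717  1.6913 -0.      0.7786 -0.1567]
(0.659, 0.007, 0.02) -1 [ 0.0083  0.6717  1.6913 -0.      0.7786  2.9849]
(0.659, 0.007, 0.25) 1 [ 0.0083  0.404   1.5536 -0.      1.184  -0.1567]
(0.659, 0.007, 0.25) -1 [ 0.0083  0.404   1.5536 -0.      1.184   2.9849]
(0.4675, 0.21, 0.2) 1 [ 0.4193  0.2344  1.9191 -0.      0.9881  0.4393]
(0.4675, 0.21, 0.2) -1 [ 0.4193  0.2344  1.9191 -0.      0.9881 -2.7023]
```

```bash
python3 - <<'E'
from h import *
from workcell import kinematics
rows=[];rhs=[]
# in plane y=0, tilt t about y
for x,z,t in((.5,.2,0),(.6,.1,0),(.7,.3,0),(.5,.3,.2),(.6,.2,.3),(.65,.2,-.2),(.6,.3,.4)):
    R=Ro.from_rotvec([0,t,0])*Ro.from_quat(quat(0)); q=kinematics.solve_ik(np.array([x,0,z]),R.as_quat())
    if q is None: continue
    a=q[1];b=q[1]+q[2];c=b+q[4]; print(t,c,q[0],q[3],q[5])
    rows+=[[1,0,np.sin(a),np.sin(b),np.cos(b),np.sin(c)],[0,1,np.cos(a),np.cos(b),-np.sin(b),np.cos(c)]];rhs+=[x,z]
s=np.linalg.lstsq(np.array(rows),np.array(rhs),rcond=None);print("a1,h,L2,L3,e,d",s[0],s[1],s[3])
E
```

```text
0 3.141592653589793 -0.0030000045000182496 -4.440892098500626e-16 -0.0030000045000182496
0 3.141592653589793 -0.0025000026041741563 -4.440892098500626e-16 -0.0025000026041737122
0 3.141592653589793 -0.0021428587828022927 -4.440892098500626e-16 -0.0021428587828018486
0.2 3.341591989335182 -0.00265624974306089 -0.0005346486849679977 -0.0025174744165807894
0.3 3.441592033183149 -0.0021543973485771417 -0.0006459740813302695 -0.0019489180547154206
-0.2 2.9415934139322033 -0.002562820022706802 0.0006962917518720246 -0.002986692610355668
0.4 3.5415918520743026 -0.0020637476851801395 -0.0008091188181791331 -0.001994660679515814
a1,h,L2,L3,e,d [0.     0.294  0.5681 0.4943 0.0585 0.3257] [0.] [5.2241 3.7675 0.5682 0.3132 0.2496 0.1769]
```

The wrist sits 0.33 m above the TCP, so only the gripper itself has to clear the flaps. Now I'll draw the slide out.

```bash
python3 - <<'E'
from h import *
from workcell import bot,hand,vision
q=quat(SY); B=np.array([.4716,.188,0])
bot.reach(B+[0,0,.20],q); hand.move_gripper(.040,20); st()
bot.servo_line(B+[0,0,.115],velocity=.15)
T=vision.read_camera("top");S=vision.read_camera("side")
crop(T,190,180,340,320,4,"pics/t3.png");crop(S,330,170,480,300,4,"pics/s3.png"); st()
E
```

```text
t2.80 p [0.4716 0.1881 0.2   ] F [ 0.5807 -0.0403  0.0806] g0.0397
t3.62 p [0.4724 0.1883 0.116 ] F [0.2555 0.6201 0.7002] g0.0401
```

View pics/s3.png

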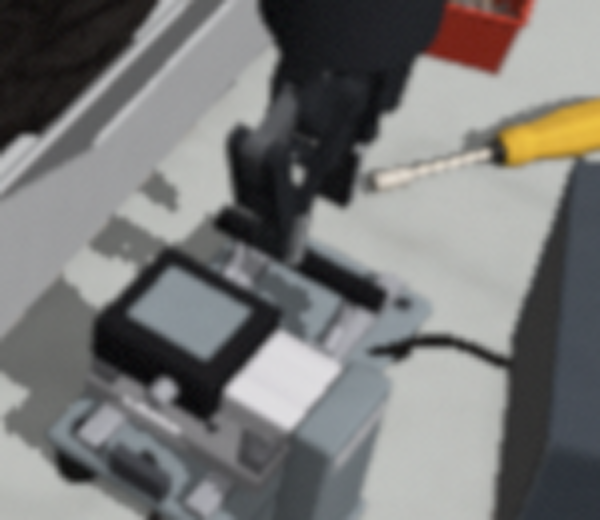

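View pics/t3.png

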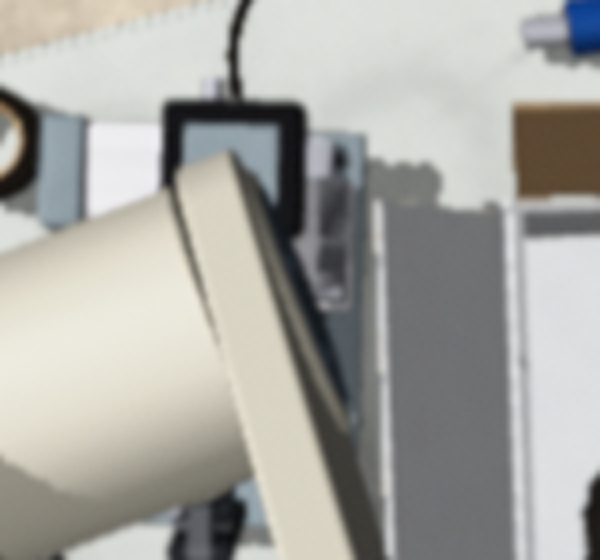

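The side view shows one finger on each side of the bar, around crop (300,230), and the head is clear. I'll go down, close loosely and pull.

```bash
python3 - <<'E'
from h import *
from workcell import bot,hand,vision
B=np.array([.4716,.188,0])
for z in(.098,.088,.081):
    bot.servo_line(B+[0,0,z],velocity=.08); o=st()
    if abs(o["wrist_force"][2])>6: raise SystemExit("touch")
hand.move_gripper(.017,20); st()
P=B+[0,0,.081]
bot.servo_line(P-.02*U,velocity=.08); st()
bot.servo_line(P-.068*U,velocity=.08); st()
d=.068
while d<.105:
    d+=.003; bot.servo_line(P-d*U,velocity=.06); o=st()
    if abs(o["wrist_force"][0])>9: break
S=vision.read_camera("side"); crop(S,330,150,480,300,4,"pics/s4.png")
E
```

```text
t3.98 p [0.4713 0.1879 0.0978] F [ 0.1511 -0.4676 -0.2026] g0.0402
t4.25 p [0.4713 0.1879 0.0877] F [-0.1615  0.1485 -0.5805] g0.0400
t4.50 p [0.4713 0.1879 0.0807] F [-0.035   0.2431  0.0022] g0.0399
t4.85 p [0.4717 0.188  0.0811] F [ 0.6731 -0.2903  0.0459] g0.0170
t5.25 p [0.4511 0.1884 0.0811] F [-0.4838  0.2947  0.0555] g0.0167
t6.00 p [0.4031 0.1892 0.0809] F [-0.3892  0.453  -0.4068] g0.0169
t6.25 p [0.4005 0.1893 0.0809] F [-0.6858  0.0317  0.104 ] g0.0169
t6.50 p [0.3975 0.1894 0.081 ] F [ 1.3526  0.3645 -1.0238] g0.0170
t6.75 p [0.3943 0.1895 0.081 ] F [-0.2763  1.076   0.5899] g0.0171
t7.00 p [0.3934 0.19   0.0814] F [ 8.4527 -1.697  -4.3754] g0.0171
t7.25 p [0.3931 0.1906 0.0819] F [18.6436 -4.9377 -9.302 ] g0.0169
```

View pics/s4.png

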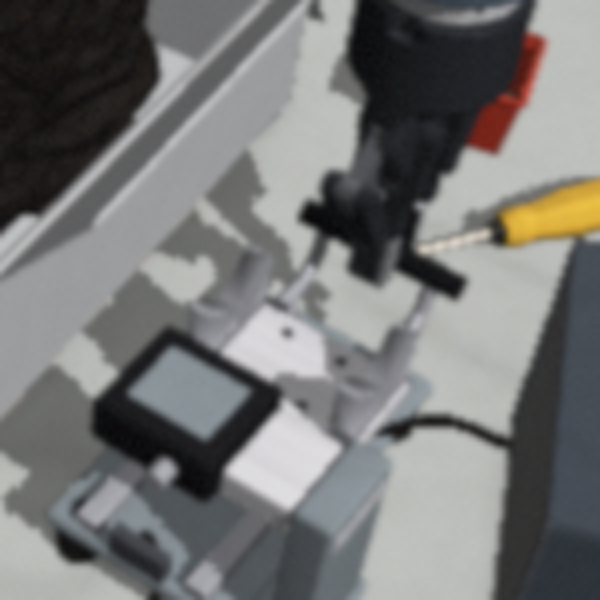

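The slide met its stop (Fx rose to 18 N with no further motion), and the V-blocks are out in front of the head. I'll unload, release, lift and then look at the cradle and the roller.

```bash
python3 - <<'E'
from h import *
from workcell import bot,hand,vision
P=np.array([.4716,.188,.081])
bot.servo_line(P-.077*U,velocity=.08); st()
hand.move_gripper(.042); st()
bot.servo_line(P-.077*U+[0,0,.14],velocity=.25)
bot.reach([.52,.01,.30],quat(.165)); hand.move_gripper(.058,60)
T=vision.read_camera("top");S=vision.read_camera("side");st()
crop(T,190,150,390,310,4,"pics/t5.png");crop(S,220,170,420,320,4,"pics/s5.png")
m=blue(T);m[300:]=0
for c in(T,S):
    m=blue(c);m[330:]=0;k,l,s_,ce=cv2.connectedComponentsWithStats(m);i=1+np.argmax(s_[1:,4]);print(s_[i],onz(c,[ce[i]],.015))
import pickle;pickle.dump((T,S),open("ts5.pkl","wb"))
E
```

```text
t7.55 p [0.394  0.1893 0.0808] F [-0.5746 -0.215   0.6844] g0.0171
t7.92 p [0.3943 0.1895 0.081 ] F [-0.1795 -0.1971 -0.3089] g0.0423
t9.95 p [0.5198 0.0106 0.3   ] F [-0.0886 -0.0311  0.2547] g0.0579Traceback (most recent call last):
  File "<stdin>", line 12, in <module>
    return _wrapfunc(a, 'argmax', axis=axis, out=out, **kwds)
    return bound(*args, **kwds)
ValueError: attempt to get argmax of an empty sequence
```

View pics/t5.png

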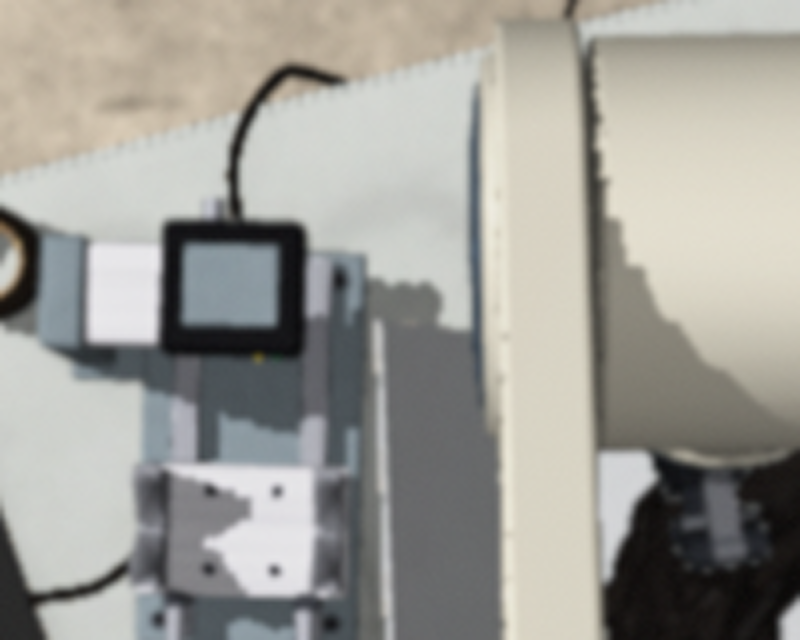

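View pics/s5.png

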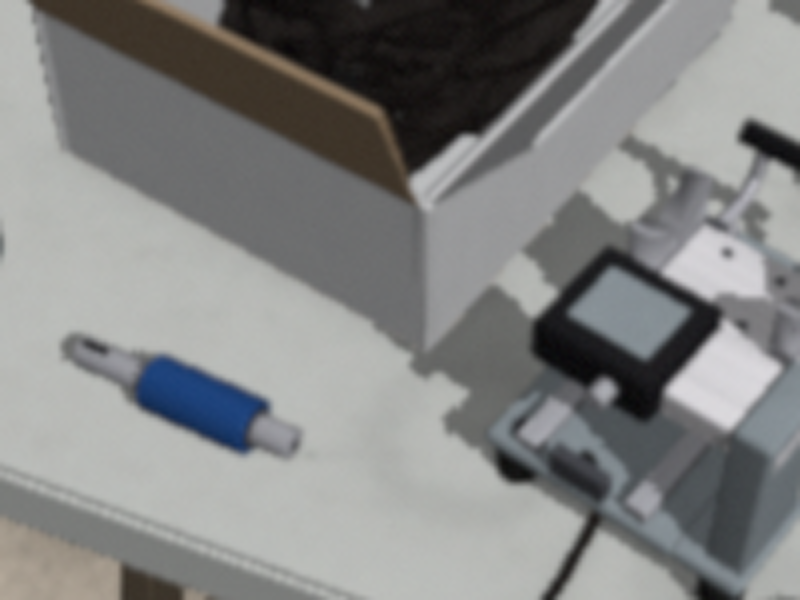

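```bash
python3 - <<'E'
from h import *
from workcell import vision
T=vision.read_camera("top");S=vision.read_camera("side")
f=lambda p:(p[0]/4+190,p[1]/4+150)
P=onz(T,[f(p) for p in((134,466),(350,466),(351,598),(132,598))],.09);print(P,P.mean(0))
P=onz(T,[f(p) for p in((165,223),(305,225),(303,355),(162,352))],.132);print(P,P.mean(0))
m=blue(S);m[330:]=0;k,l,s_,ce=cv2.connectedComponentsWithStats(m);i=1+np.argmax(s_[1:,4]);print(s_[i],onz(S,[ce[i]],.015))
# plate holes (slide plate top z=.054), 4 holes
P=onz(T,[f(p) for p in((210,491),(277,491),(275,569),(208,569))],.054);print(P,P.mean(0))
E
```

```text
[[0.4967 0.2324 0.09  ]
 [0.497  0.1365 0.09  ]
 [0.4389 0.1357 0.09  ]
 [0.4384 0.2326 0.09  ]] [0.4677 0.1843 0.09  ]
[[0.5989 0.214  0.132 ]
 [0.5979 0.1538 0.132 ]
 [0.5421 0.1541 0.132 ]
 [0.5434 0.2144 0.132 ]] [0.5706 0.1841 0.132 ]
[254 260  32  22 373] [[0.6595 0.006  0.015 ]]
[[0.487  0.2029 0.054 ]
 [0.4872 0.1721 0.054 ]
 [0.4516 0.1728 0.054 ]
 [0.4514 0.2035 0.054 ]] [0.4693 0.1878 0.054 ]
```

The cradle is at about (0.469, 0.1865), after correcting for the visible lower side of the right block. The bar contact, the plate holes and the head all agree to within 2 mm. Now I'll grasp the roller.

```bash
python3 - <<'E'
from h import *
from workcell import bot,hand,vision
q=quat(.165); R=np.array([.659,.0068,0])
bot.reach(R+[0,0,.25],q); bot.servo_line(R+[0,0,.10],velocity=.25); st()
for z in(.06,.035,.0205):
    bot.servo_line(R+[0,0,z],velocity=.1); o=st()
    if np.linalg.norm(o["wrist_force"])>6: raise SystemExit("touch")
S=vision.read_camera("side"); crop(S,200,190,340,310,5,"pics/s6.png")
hand.move_gripper(.02,60); st()
S=vision.read_camera("side"); crop(S,200,190,340,310,5,"pics/s7.png")
E
```

```text
t11.44 p [0.6598 0.0069 0.1019] F [ 0.7995 -0.6749  1.1145] g0.0580
t11.99 p [0.6591 0.0068 0.06  ] F [-0.2676  0.429  -1.6503] g0.0583
t12.39 p [0.6586 0.0068 0.0344] F [-1.5282  1.2374  0.0053] g0.0580
t12.68 p [0.6585 0.0068 0.0199] F [-0.0935  0.0826 -0.4012] g0.0579
t13.11 p [0.6592 0.0068 0.0212] F [-1.3969 -0.5354  5.2426] g0.0279
```

View pics/s7.png

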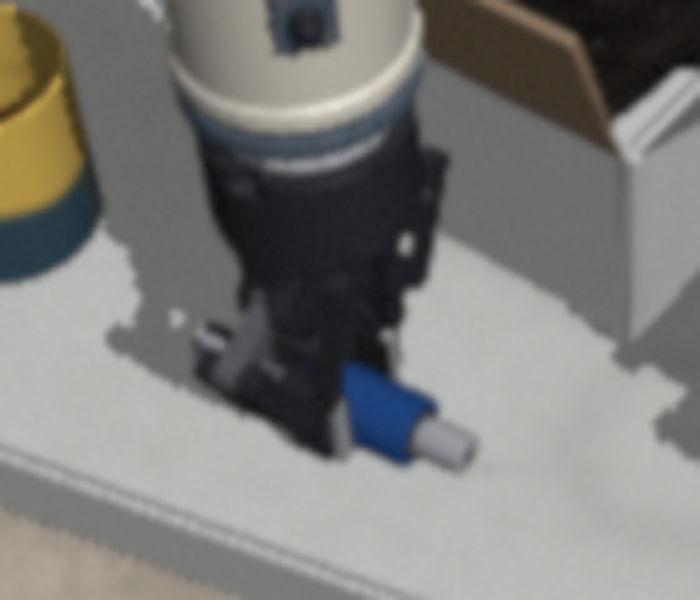

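The pads are on the barrel; the opening reads 27.9 mm, a bit under the 30 mm diameter. I'll lift and check the hold.

```bash
python3 - <<'E'
from h import *
from workcell import bot,hand,vision
q=quat(.165); R=np.array([.659,.0068,0])
bot.servo_line(R+[0,0,.05],velocity=.06); st()
bot.servo_line(R+[0,0,.26],velocity=.3); st()
bot.servo_line([.62,.215,.26],quat(SY),velocity=.3); o=st()
S=vision.read_camera("side"); crop(S,240,100,440,250,4,"pics/s8.png")
T=vision.read_camera("top"); crop(T,170,120,370,270,4,"pics/t8.png")
E
```

```text
t13.80 p [0.659  0.0068 0.0502] F [-0.5051 -1.0154 -2.1332] g0.0279
t14.65 p [0.6579 0.0068 0.2581] F [-0.0128  0.9829 -3.292 ] g0.0280
t15.51 p [0.6197 0.214  0.2587] F [ 0.1599  0.0528 -2.0418] g0.0280
```

View pics/s8.png

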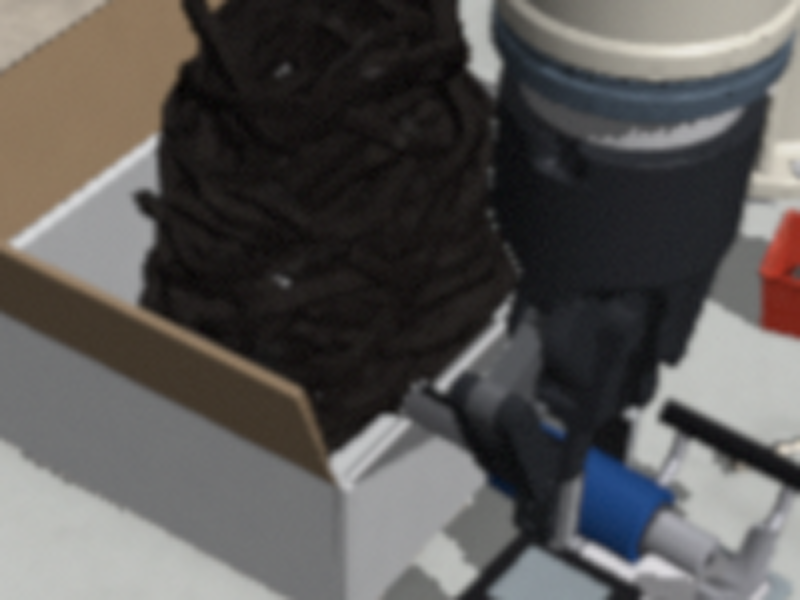

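```bash
python3 - <<'E'
from h import *
from workcell import vision,get_obs
o=get_obs();S=vision.read_camera("side");C=o["position"]+[0,0,-.0055]
for n,s in(("barrel end",.03),("short end",.052),("long end",-.072)):
    for dz in(0,):
        print(n,(proj(S,C+s*W)[0]-[240,100])*4)
# outline of barrel end disc
th=np.linspace(0,2*np.pi,13)[:-1]
im=cv2.imread("pics/s8.png")
for s,r,col in((.03,.015,(0,255,255)),(.052,.008,(0,255,0)),(-.03,.015,(0,255,255)),(-.072,.008,(0,0,255))):
    pts=[C+s*W+r*(np.cos(t)*U+np.sin(t)*np.array([0,0,1])) for t in np.linspace(0,2*np.pi,40)]
    p=((proj(S,pts)-[240,100])*4).astype(int); cv2.polylines(im,[p.reshape(-1,1,2)],True,col,1)
cv2.imwrite("pics/s8b.png",im[300:,350:])
E
```

```text
barrel end [643.384  522.0109]
short end [699.5905 552.3745]
long end [404.796 393.035]
```

View pics/s8b.png

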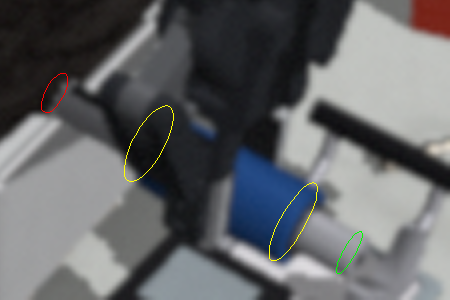

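View pics/t8.png

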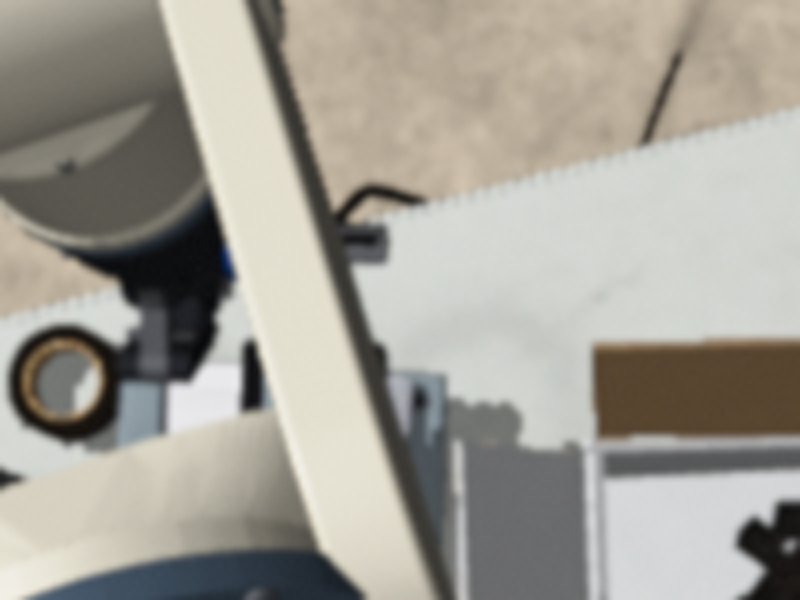

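```bash
python3 - <<'E'
from h import *
from workcell import vision,get_obs
o=get_obs();T=vision.read_camera("top");S=vision.read_camera("side");C=o["position"]+[0,0,-.0055]
print(C, "pred long end",C-.072*W, "meas T",onz(T,[(387/4+170,243/4+120)],C[2]))
crop(T,240,160,290,200,14,"pics/t9.png");crop(S,330,180,430,255,8,"pics/s9.png")
print((proj(T,C-.072*W)-[240,160])*14,(proj(S,[C-.072*W,C+.03*W,C+.052*W])-[330,180])*8)
E
```

```text
[0.6203 0.2133 0.2541] pred long end [0.6188 0.1413 0.2541] meas T [[0.618  0.1431 0.2541]]
[[390.6576 283.4513]] [[ 89.2677 145.427 ]
 [566.5748 403.4155]
 [679.0218 464.1529]]
```

View pics/t9.png

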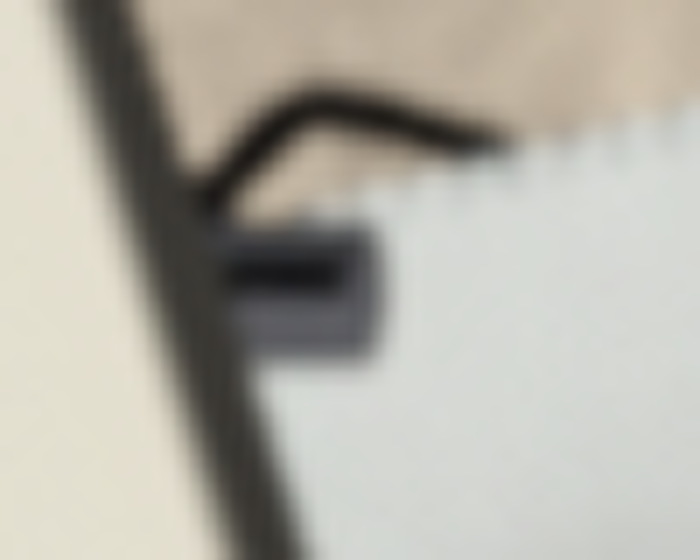

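View pics/s9.png

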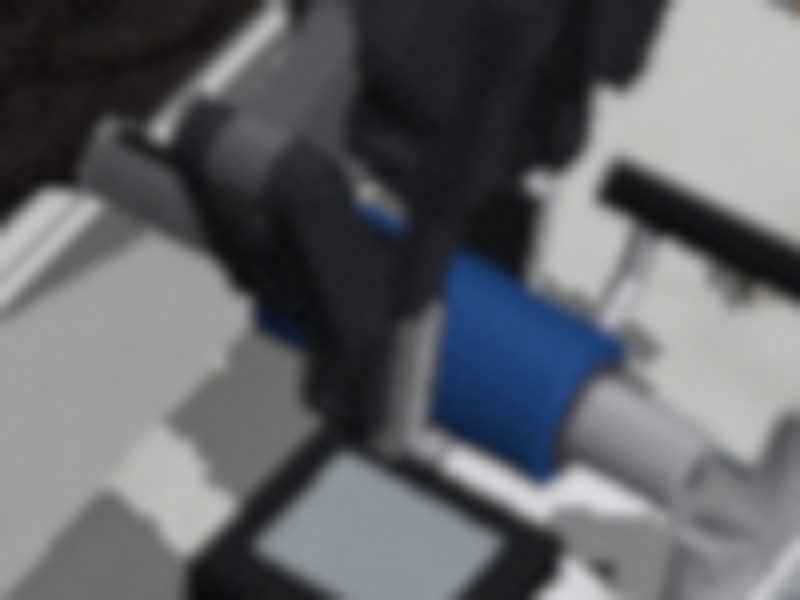

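The top view puts the long end about 1.5 mm to +y of nominal, and the side view about 2–3 mm, so I take the roller as 2 mm to +y of the TCP. I'll go to the cradle, passing the carton flap shifted to the left, and inspect before seating.

```bash
python3 - <<'E'
from h import *
from workcell import bot,hand,vision
G=np.array([.469,.1845,0])
bot.servo_line(G+.028*W+[0,0,.26],quat(SY),velocity=.25)
bot.servo_line(G+.028*W+[0,0,.124],velocity=.2); st()
bot.servo_line(G+[0,0,.124],velocity=.1); st(); bot.dwell(.2)
o=st();C=o["position"]+.002*W-[0,0,.0055]
S=vision.read_camera("side"); crop(S,330,140,460,240,6,"pics/s10.png")
T=vision.read_camera("top"); crop(T,200,200,320,300,6,"pics/t10.png")
E
```

```text
t17.34 p [0.4706 0.2127 0.1245] F [-0.5942  0.5164 -2.2801] g0.0280
t17.77 p [0.4695 0.1843 0.1247] F [ 0.0493  0.5167 -2.5407] g0.0280
t17.98 p [0.4692 0.1849 0.1242] F [-1.057   0.9219 -2.0689] g0.0281
```

View pics/s10.png

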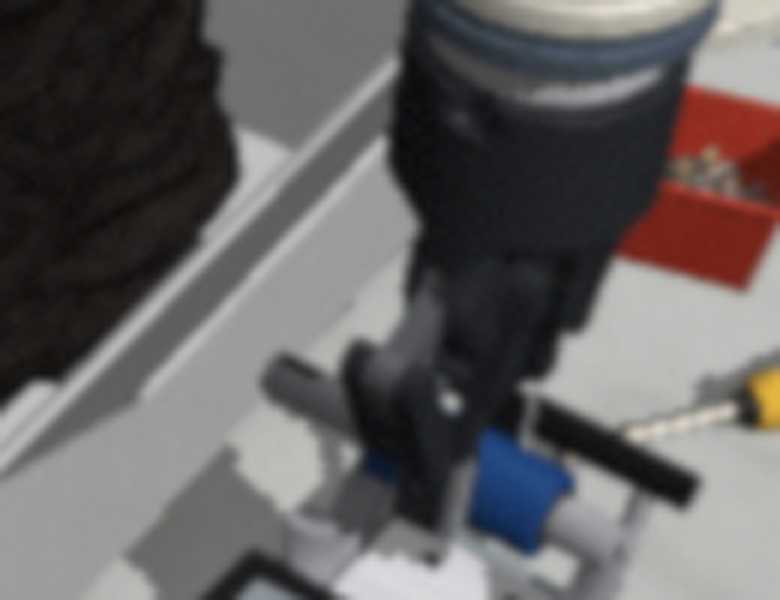

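View pics/t10.png

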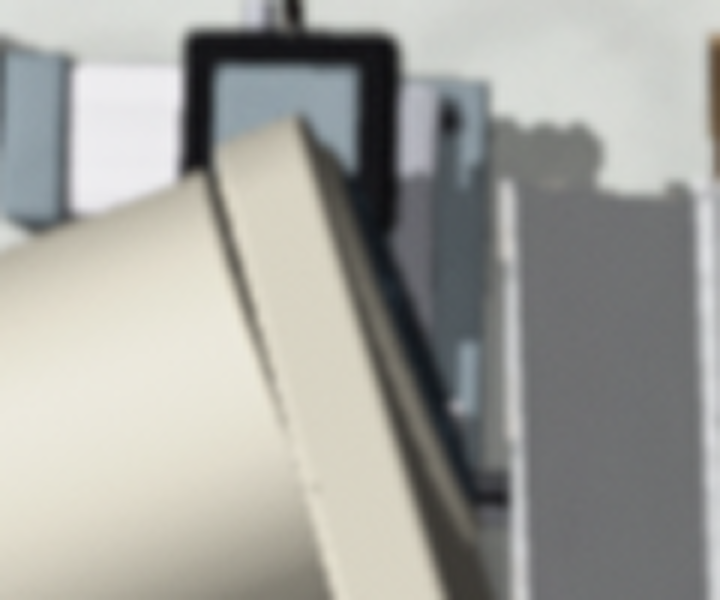

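Both cameras agree on TCP y ≈ 0.1853 (roller offset included). Lowering with force checks.

```bash
python3 - <<'E'
from h import *
from workcell import bot,hand,vision
G=np.array([.469,.1853,0])
for z in(.112,.105,.100,.096,.093,.091,.0895,.088,.087):
    bot.servo_line(G+[0,0,z],velocity=.06); o=st()
    if o["wrist_force"][2]>4: break
S=vision.read_camera("side"); crop(S,330,160,460,260,6,"pics/s11.png")
E
```

```text
t18.43 p [0.4685 0.1852 0.1113] F [-0.077   0.4106 -2.0078] g0.0279
t18.69 p [0.4687 0.1852 0.1046] F [-0.0621 -0.6228 -2.967 ] g0.0280
t18.94 p [0.4688 0.1852 0.0997] F [-0.7414  0.3007 -2.2755] g0.0275
t19.19 p [0.4688 0.1852 0.0958] F [ 0.6029 -0.3686 -2.4743] g0.0279
t19.44 p [0.4689 0.1852 0.0928] F [ 0.5318  0.5504 -2.0364] g0.0278
t19.69 p [0.4689 0.1853 0.0909] F [-0.1919 -0.3064 -1.798 ] g0.0280
t19.94 p [0.4697 0.1855 0.0897] F [ 2.2513 -0.2772 -0.6936] g0.0280
t20.19 p [0.4703 0.1856 0.0892] F [ 1.0821 -2.7395  9.9974] g0.0281
```

View pics/s11.png

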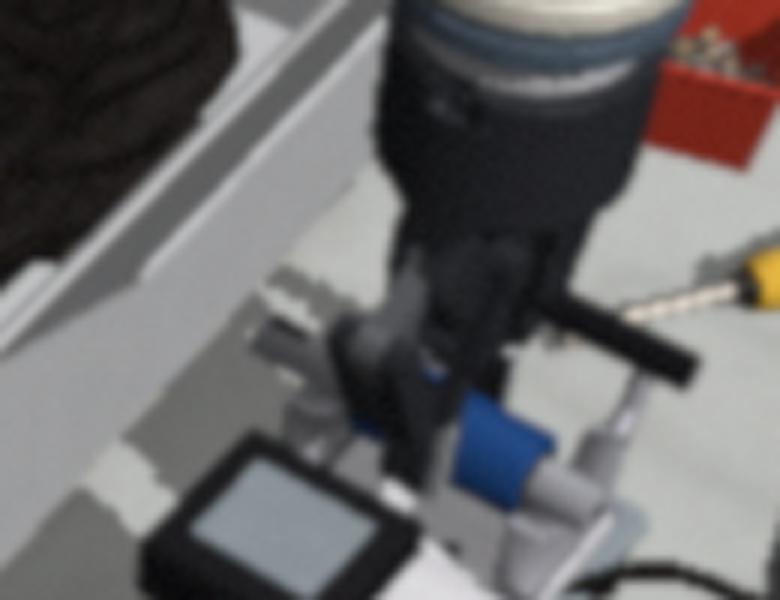

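Contact came at TCP z 0.0892, against 0.089 expected, so both journals are down in the vees. I'll release and inspect.

```bash
python3 - <<'E'
from h import *
from workcell import bot,hand,vision
bot.servo_line([.4700,.1855,.0888],velocity=.06); st()
hand.move_gripper(.05); st()
bot.servo_line([.4700,.1855,.15],velocity=.15);bot.servo_line([.4000,.1855,.25],velocity=.25)
bot.reach([.33,.20,.27],quat(SY)); hand.move_gripper(0.0,30); st()
S=vision.read_camera("side"); crop(S,330,160,460,260,6,"pics/s12.png")
T=vision.read_camera("top"); crop(T,200,200,320,300,6,"pics/t12.png")
f=blue(T)
for c in(T,S):
    m=blue(c);m[330:]=0;m[:,:200]=0;k,l,s_,ce=cv2.connectedComponentsWithStats(m);i=1+np.argmax(s_[1:,4]);print(s_[i],onz(c,[ce[i]],.083))
E
```

```text
t20.49 p [0.4703 0.1856 0.0893] F [-0.4736 -1.0558  6.889 ] g0.0279
t20.83 p [0.4697 0.1854 0.0886] F [0.2495 0.2583 0.4302] g0.0507
t22.97 p [0.3302 0.1999 0.2699] F [ 0.2277 -0.0006  0.463 ] g-0.0003
[232 274  34  17 515] [[0.4701 0.1888 0.083 ]]
[389 219  33  26 421] [[0.4694 0.186  0.083 ]]
```

View pics/s12.png

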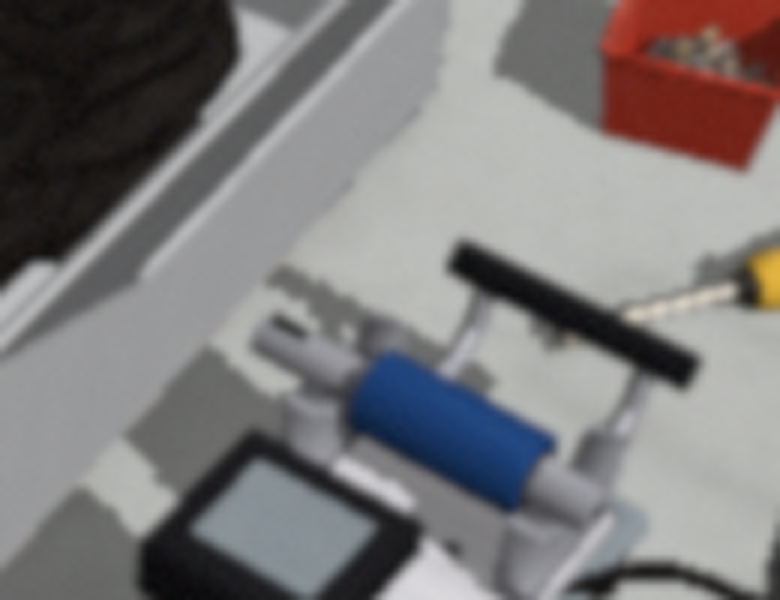

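View pics/t12.png

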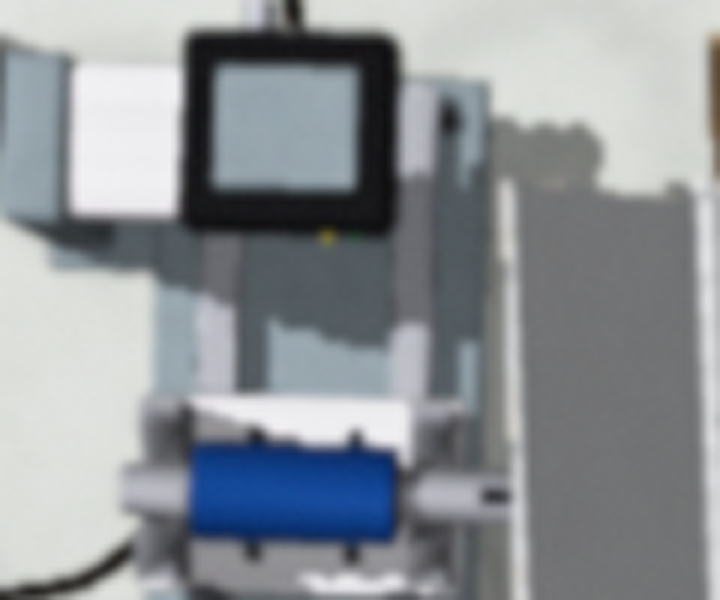

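The roller lies level in both vees with its keyed long end at -y, on the open side (barrel at (0.470, 0.187)). Now I'll push the slide home with closed fingers from the robot side.

```bash
python3 - <<'E'
from h import *
from workcell import bot,hand,vision
A=np.array([.348,.190,0])
bot.reach(A+[0,0,.16],quat(SY)); bot.servo_line(A+[0,0,.081],velocity=.15); st()
A=A+[0,0,.081]
bot.servo_line(A+.02*U,velocity=.06); st()
bot.servo_line(A+.06*U,velocity=.06); st()
bot.servo_line(A+.112*U,velocity=.06); o=st()
d=.112
while d<.140:
    d+=.003; bot.servo_line(A+d*U,velocity=.05); o=st()
    if o["wrist_force"][0]<-9: break
S=vision.read_camera("side"); crop(S,330,160,460,260,6,"pics/s13.png")
E
```

```text
t24.27 p [0.3489 0.1906 0.0822] F [ 0.0329 -0.2401  0.1747] g0.0000
t24.75 p [0.3683 0.1895 0.0811] F [-1.0377  0.4539 -0.707 ] g0.0003
t25.57 p [0.4084 0.189  0.0811] F [ 0.4017  0.2557 -0.5933] g-0.0002
t26.58 p [0.4601 0.1878 0.0811] F [-1.3281  0.1561  0.1154] g0.0002
t26.83 p [0.463  0.1877 0.081 ] F [ 0.0381  0.1459 -0.1807] g0.0001
t27.08 p [0.4662 0.1877 0.081 ] F [-0.6419  0.4025 -0.4727] g-0.0002
t27.33 p [0.4694 0.1876 0.081 ] F [-0.3932 -0.4251  0.2064] g-0.0002
t27.58 p [0.4724 0.1876 0.081 ] F [-0.4187 -0.4104 -0.0885] g-0.0001
t27.83 p [0.4747 0.1874 0.0809] F [-3.3099  0.6066  1.1436] g0.0003
t28.08 p [0.475  0.187  0.0805] F [-13.6309   2.4812   8.9887] g-0.0002
```

View pics/s13.png

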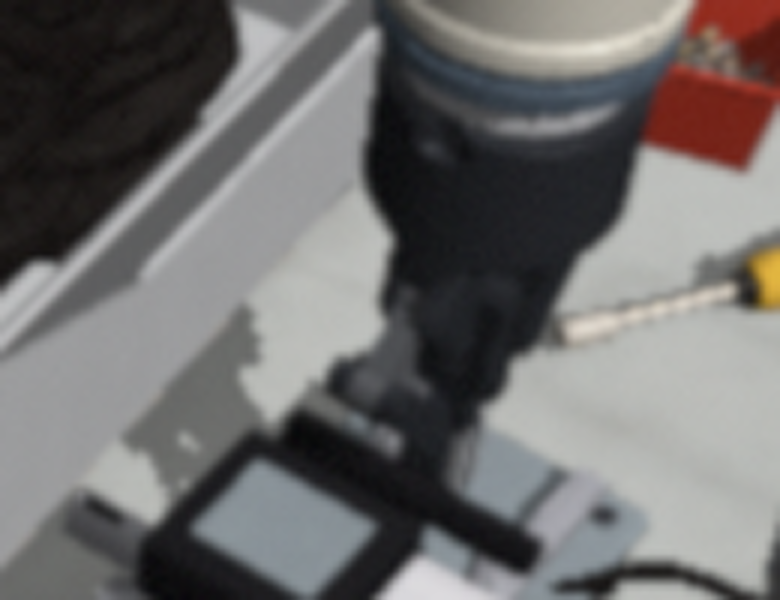

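The stop was met at TCP x 0.475, which is about 0.100 of travel, and the keyed end shows beyond the head. I'll back off and do a final check.

```bash
python3 - <<'E'
from h import *
from workcell import bot,hand,vision
bot.servo_line([.425,.188,.083],velocity=.12)
bot.servo_line([.40,.19,.25],velocity=.25); bot.reach([.25,.35,.28],quat(.6)); bot.dwell(.3); st()
S=vision.read_camera("side"); crop(S,320,160,460,290,5,"pics/s14.png")
T=vision.read_camera("top"); crop(T,160,150,320,300,4,"pics/t14.png")
t,w=bar(T,(235,262,280,292));print(onz(T,t,.078),w); s,w2=bar(S,(380,218,440,262)); print(onz(S,s,.078),w2)
cv2.imwrite("pics/top14.png",T["frame"][:,:,::-1])
E
```

```text
t30.74 p [0.2507 0.3495 0.2798] F [ 0.0596 -0.2267  0.2011] g-0.0001
[[0.4958 0.2137 0.078 ]
 [0.4939 0.1434 0.078 ]] (39.163841247558594, 7.057366371154785)
[[0.5227 0.1669 0.078 ]
 [0.4786 0.224  0.078 ]] (32.0, 39.0)
```

View pics/s14.png

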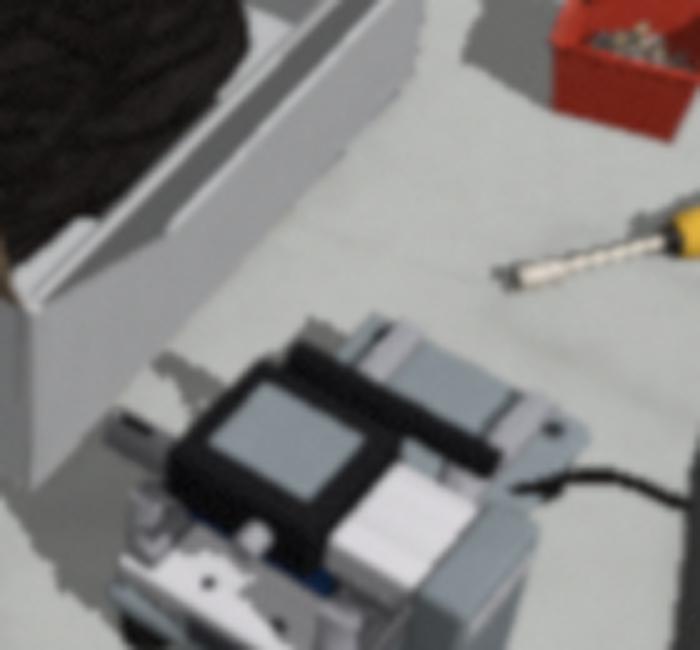

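View pics/top14.png

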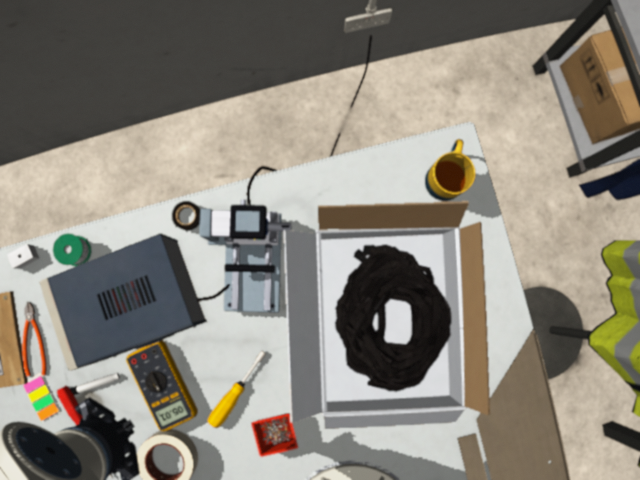

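View pics/t14.png

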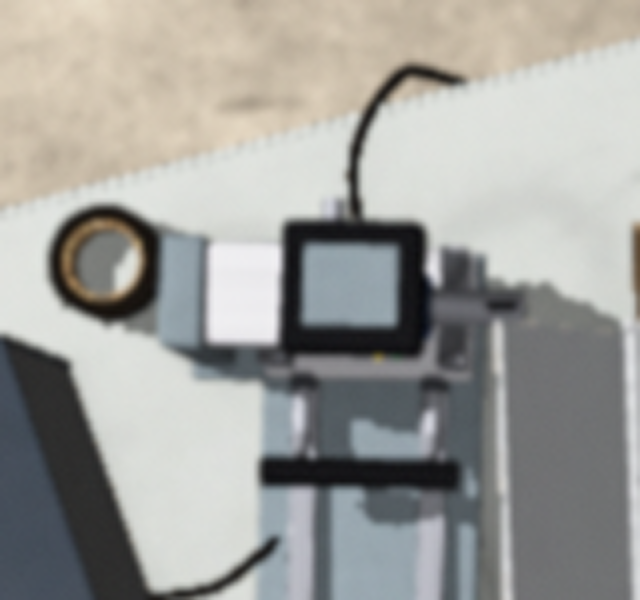

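The bar now sits at x ≈ 0.495, where home was expected. The roller is under the head with its keyed end out on the open side, and the tape (186,215) and mug (451,175) haven't moved.

```bash
python3 -c "
from workcell import hand_in
print(hand_in())"
```

```text
the job is handed in; nothing more can be done
None
```

The roller is loaded and the slide is home under the reader; I handed the job in at about 31 s of the 67 s allowed.

- **Slide out:** I pulled it by the bar to its outer stop, where the force rose to about 19 N with no further travel.
- **Roller:** I gripped it across the barrel, carried it clear of the carton flaps and lowered it into the vees. Contact came at TCP height 0.0892 m, against 0.089 m expected. After release, both views showed it level, with the keyed long journal on the open side.
- **Slide home:** I pushed with closed fingers until it stopped, at about 14 N and roughly 0.10 m of travel. The bar ended at x ≈ 0.495 m, where home was expected.
- **Surroundings:** The tape and mug are at the same pixels as at the start. I saw no force while the roller passed under the head, and the arm ended clear of everything.

Some checks did not fully agree:
- **Side view of the bar:** The automatic side-view bar check at the end failed because the mask merged the bar with the reader head. Home therefore rests on the top view, the stop force and the travel.
- **Roller position:** The cameras differed by 1–3 mm on where the roller sat in the gripper and where the cradle was. That was within the 4 mm play at each end.
- **Grip opening:** The gripper read 28 mm on the 30 mm barrel, and the hold stayed firm throughout.

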